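# Build up the cold stack for a PCR run

## Robot

A 6-joint arm with a two-finger parallel gripper is mounted at the origin on the work surface. World frame = base frame: x ahead of the robot, y to its left, z up, the work surface at z = 0. Lengths are in mm, angles in rad, forces in N, time in s.
With the tool pointing down it reaches from about 350 to 975 mm from the base axis. Payload 7.1 kg.
Tool frame: the origin (TCP) lies on the front face of the gripper's body, between the roots of the fingers; the fingertips stand 80 mm ahead of it and the grasp point (between the pads) lies 61 mm ahead of it (env.tips_ahead is the distance from the TCP to the fingertips, in mm); z points along the fingers, y is the line along which they close (so a half turn about z gives the same grasp; the last joint's range is limited). The gripper opens to 88 mm and grips with 3 to 60 N. Pads are 20 mm wide; open, the fingers measure 115 mm over their backs; the gripper's body (75 mm by 178 mm) begins 61 mm behind the grasp point.
Start: joints at [1.244, 0.423, 1.63, -0, 1.089, -0.019], TCP at [189.32, 595.62, 302.675] pointing down, gripper open.
Joint ranges: [-3, 3], [-0.9, 2.11], [0.09, 2.58], [-1.31, 4.45], [0.11, 2.69], [-2.54, 2.54]. Speed limits (rad/s): [2.39, 2.39, 3.01, 3.14, 3.14, 3.14].

## Interface

Orientations are given as a unit quaternion [x, y, z, w].
In Python, from station import env, set_gripper, viewer, workorder gives the robot as it stands. Calls block until the motion is done:
- env.reach(position, orientation): joint-space move of the TCP to a pose.
- env.move_l(position, rot=None, rate=150, f_stop=None): straight line of the TCP; rot=None keeps the orientation; rate is the mean speed in mm/s. With f_stop (N) it stops when the force on the tool has changed by that much, and returns True; else False.
- env.move_joints(angles): joint-space move.
- set_gripper(opening): finger opening in mm; the grip force is fixed at half the most; returns when the fingers have stopped.
- env.hold(seconds).
- env.ik(position, orientation): joint angles nearest the present ones, or None.
- env.read_state(): the state.
- viewer.camera(name): name is "scene" or "top"; returns the picture (384x512x3 uint8, blue, green, red); there is no depth.
- viewer.camera_params(name): a dict with "fx", "fy", "cx", "cy" (pixels), "pose" (4x4, takes a point from camera to world coordinates). Camera axes: x right, y up, looking along -z (the intrinsics and any distortion apply to the point x, -y, -z); pixel columns grow to the right and rows downward; lengths in mm; the calibration is good to about 2 mm. A picture is of the moment at which its call begins. camera_params takes no time and is no camera call.
A pose or a line that the arm cannot do raises env.IKError and nothing moves.
- workorder.sign_off(): hands the job in; it is judged then, once.
The state is a dict: "time_s": time; "qpos": joint angles; "dq": joint speeds; "tau": joint torques, N m; "tool_pos": TCP position; "orientation": TCP orientation; "force": force on the tool from outside, world axes, zero at the start; "wrist_torque": the same for the moment, N m; "width": finger opening in mm; "grip_force": force on a finger pad.
Only numpy, scipy, OpenCV 4.12 (cv2) and the standard library are available. Lean on these libraries where they do the work, as an engineer would, in place of code of your own. Each camera call takes 0.05 s, during which the arm holds its last target. There are 200 camera calls.

## Task

Set each of the two aluminium cold blocks into the grey base that it fits: the long block into the long base, the short block into the short base. Once both are seated, stand the blue tube rack on the long block, and last set the milky cover on the rack, every piece squarely and fully down in its place. Set the pieces down rather than drop them, and leave the tip box and the bottle where they are.

Things in the scene. Friction and masses are not known exactly. Their poses are not given: they have to be found in the camera images.
- long_base: Fixed grey plate 116 x 74 mm (x, y), 6 mm thick with four L-shaped corner ears 8 mm above the plate, leaning outward (play round a block each side: 2.5 mm at their foot, 6 mm at their top). Middle 72 mm of the long sides has no ears. Origin at the centre of its underside on the bench; x along its length, z up. The block rests 6 mm above the origin.
- short_base: The same for the short block: fixed grey plate 74 x 74 mm, 6 mm thick, the same four corner ears (middle 30 mm of each side free). Origin at the centre of its underside on the bench, x and y along its sides, z up. The block rests 6 mm above the origin, any way round.
- long_block_mid (a point): Long cold block, loose bare aluminium, 92 x 50 x 40 mm high, 8 x 4 shallow dark wells in its top, about 0.4 kg. The point is its centre, 20 mm above its underside; x along its 92 mm length, y across its 50 mm width, z up. Either end may face either way.
- short_block_mid (a point): Short cold block, loose bare aluminium, 50 x 50 x 40 mm high, 4 x 4 wells in its top, about 0.22 kg. The point is its centre, 20 mm above its underside; z up. x and y along its sides, any way round.
- rack_mid (a point): Loose blue rack, 34 mm high, 0.12 kg. Body 102 x 58 mm (x, y) from 8 to 26 mm above its underside, 8 x 4 holes, some white caps 4 mm proud. Leaning corner feet below (they reach 8 mm down round the block's top), corner ears above (play 2.5 to 6 mm); 112 x 70 overall, mid 72 mm of long sides flat. Cover rests 26 mm above its underside. Point: centre, 17 mm up; x along length; either way round.
- cover_mid (a point): Cover, a loose milky plastic box open at the bottom (hollow, plain top), outside 92 x 50 x 34 mm high, walls 3 mm, about 0.08 kg, lying mouth down. The point is its centre, 17 mm above its underside; x along its 92 mm length, y across its 50 mm width, z up. Either end may face either way.
- tip_box: Bystander: closed pipette-tip box, black with a dark ribbed lid, 85 x 60 x 52 mm high, loose, standing among the pieces. Origin at the centre of its underside; x along its length. Leave it.
- reagent: Bystander: small amber bottle, 44 mm across, 70 mm high, standing loose beyond the pieces. Origin at the centre of its underside. Leave it.

How it is judged (in metres and radians):
On the way, in this order (a step that is already met when the one before it is completed fails the run):
1. both cold blocks are seated in their own bases (horizontal distance between long_block_mid and long_base below 0.009 m and z of long_block_mid in the frame of long_base between 0.023 and 0.029 m and angle between each of long_block_mid, short_block_mid's own z axis and vertical below 0.06 rad and angle between the x axis of long_block_mid and the x axis of long_base, either way round below 0.15 rad and horizontal distance between short_block_mid and short_base below 0.009 m and z of short_block_mid in the frame of short_base between 0.023 and 0.029 m), for 0.2 s.
2. the rack is seated on the long block in its base (all of step 1 and horizontal distance between rack_mid and long_block_mid below 0.009 m and z of rack_mid in the frame of long_block_mid between 0.026 and 0.032 m and angle between rack_mid's own z axis and vertical below 0.06 rad and angle between the x axis of rack_mid and the x axis of long_block_mid, either way round below 0.15 rad), for 0.2 s.
3. the cover is seated on the rack (all of step 2 and horizontal distance between cover_mid and rack_mid below 0.009 m and z of cover_mid in the frame of rack_mid between 0.023 and 0.029 m and angle between cover_mid's own z axis and vertical below 0.06 rad and angle between the x axis of cover_mid and the x axis of rack_mid, either way round below 0.15 rad), for 0.2 s.
At the end, for the whole second after the job is handed in: Long block in the long base, short block in the short base, rack on the long block, cover on the rack: each centred on its support within 9 mm, fully down within 3 mm, upright within 0.06 rad, long pieces in line with their support within 0.15 rad (either way round), all at rest (all of step 3 and linear speed of each of long_block, short_block, rack, cover below 0.02 m/s); the robot touches nothing.
It fails at once if a piece was dropped or thrown: out of the fingers and faster than 0.5 m/s (a fall of over 13 mm) ((linear speed of long_block above 0.5 m/s and contact force between long_block and the fingers below 0.1 N) or (linear speed of short_block above 0.5 m/s and contact force between short_block and the fingers below 0.1 N) or (linear speed of rack above 0.5 m/s and contact force between rack and the fingers below 0.1 N) or (linear speed of cover above 0.5 m/s and contact force between cover and the fingers below 0.1 N)).
It fails at once if the tip box or the bottle was moved over 20 mm (distance of any of tip_box, reagent from where it was at the start of the episode above 0.02 m).
It also fails if it takes over 125 s, if anything falls off the work surface, if the arm or the gripper's body presses on something with over 40 N, if the wrist force passes 120 N, or if a joint passes its speed limit or range.

## Working session

There is one attempt and no reset: what is moved stays moved. The work goes in short steps, each a Python script; the robot and the scene stay as the last script left them, time stands still between calls to the robot, and variables do not carry over. Pictures are saved under pics/ and viewed, at most 14 in all, crops included, and the job is handed in when it is done.

```bash
ls; mkdir -p pics; python3 - <<'E'
from station import env, viewer
import cv2
for n in("scene","top"):
    cv2.imwrite(f"pics/{n}0.png",viewer.camera(n)); p=viewer.camera_params(n); print(n,p)
s=env.read_state(); print(s)
E
```

```text
pics
scene {'fx': 487.3181888610861, 'fy': 487.3181888610861, 'cx': 254.58480926971004, 'cy': 196.950785590658, 'pose': array([[-7.06477734e-01, -5.15779721e-01,  4.84624071e-01,
         1.20276996e+03],
       [ 7.07581238e-01, -5.00465761e-01,  4.98861517e-01,
         6.52450713e+02],
       [-1.47648994e-02,  6.95345454e-01,  7.18523971e-01,
         9.82438441e+02],
       [ 0.00000000e+00,  0.00000000e+00,  0.00000000e+00,
         1.00000000e+00]])}
top {'fx': 497.64129432820914, 'fy': 497.64129432820914, 'cx': 249.17591301324444, 'cy': 194.6738670778533, 'pose': array([[ 1.33161624e-02,  9.96797808e-01, -7.88467452e-02,
         4.96741620e+02],
       [-9.99787257e-01,  1.45152519e-02,  1.46542743e-02,
         1.57572012e+01],
       [ 1.57518288e-02,  7.86348324e-02,  9.96779034e-01,
         1.25976103e+03],
       [ 0.00000000e+00,  0.00000000e+00,  0.00000000e+00,
         1.00000000e+00]])}
{'time_s': 0.1, 'qpos': array([ 1.24400878e+00,  4.23782474e-01,  1.63057741e+00, -5.36368599e-06,
        1.08861569e+00, -1.89731653e-02]), 'dq': array([ 0.00053934, -0.00274578, -0.0030733 , -0.0011561 ,  0.00031457,
       -0.00026048]), 'tau': array([ 9.02035208e-04, -5.45612526e+01, -2.74326003e+01,  6.46251719e-02,
        1.87628710e-02, -3.80968140e-05]), 'tool_pos': array([189.19863706, 595.27576389, 301.98229637]), 'orientation': array([ 1.53299033e-01,  9.88179603e-01, -6.81564114e-04, -1.16605973e-04]), 'force': array([-0.13938406, -0.1803358 , -0.75775451]), 'wrist_torque': array([-0.0137942 , -0.03911944, -0.00635287]), 'grip_force': 0.0, 'width': 87.57504335022355}
```

```bash
python3 - <<'E'
import cv2
a=cv2.imread("pics/top0.png")
cv2.imwrite("pics/top0b.png",cv2.resize(a,(800,600),interpolation=cv2.INTER_CUBIC))
E
```

```text
(no output)
```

View pics/top0b.png

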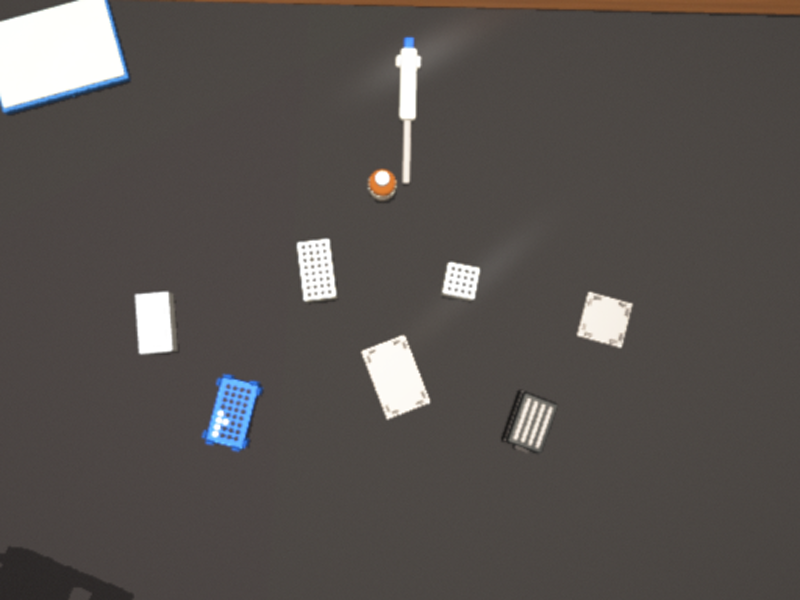

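View pics/scene0.png

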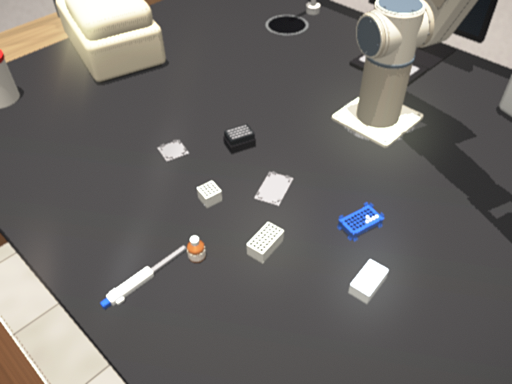

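```bash
cat > vis.py <<'E'
import numpy as np, cv2
from scipy.optimize import minimize
from station import viewer
def proj(n,P):
    c=viewer.camera_params(n); T=c["pose"]
    q=(np.asarray(P,float)-T[:3,3])@T[:3,:3]
    return np.c_[c["cx"]+c["fx"]*q[:,0]/-q[:,2], c["cy"]-c["fy"]*q[:,1]/-q[:,2]]
def unproj(n,uv,z):
    c=viewer.camera_params(n); T=c["pose"]
    d=T[:3,:3]@np.array([(uv[0]-c["cx"])/c["fx"],-(uv[1]-c["cy"])/c["fy"],-1])
    return T[:3,3]+d*(z-T[2,3])/d[2]
def box(p,dims,z0=0):
    L,W,H=dims; c,s=np.cos(p[2]),np.sin(p[2])
    xy=np.array([[L,W],[L,-W],[-L,-W],[-L,W]])/2@np.array([[c,s],[-s,c]])+p[:2]
    return np.array([[x,y,z] for z in(z0,z0+H) for x,y in xy])
S=8
def fit(imgs,dims,p0,blue=False,z0=0,thr=110,R=30):
    """pose (x,y,yaw) whose projected box outline best covers the bright/blue blob"""
    obs=[]
    for n,im in imgs.items():
        o=np.round(proj(n,[[p0[0],p0[1],z0+dims[2]/2]])[0]).astype(int)-R
        roi=im[o[1]:o[1]+2*R,o[0]:o[0]+2*R].astype(np.float32)
        g=roi[...,0]-60 if blue else roi.mean(2)
        g=cv2.resize(g,None,fx=S,fy=S,interpolation=cv2.INTER_CUBIC)
        t=40 if blue else thr
        k,lab,st,cen=cv2.connectedComponentsWithStats((g>t).astype(np.uint8))
        cand=[i for i in range(1,k) if st[i,4]>100*S]
        i=min(cand,key=lambda i:np.hypot(*(cen[i]-R*S)))
        ys,xs=np.where(lab==i); h=cv2.convexHull(np.c_[xs,ys].astype(np.int32))
        m=np.zeros(g.shape,np.uint8); cv2.fillConvexPoly(m,h,1); obs.append((n,o,m))
    def cost(p):
        e=0
        for n,o,m in obs:
            uv=((proj(n,box(p,dims,z0))-o+.5)*S-.5)
            q=np.zeros_like(m); cv2.fillConvexPoly(q,cv2.convexHull(np.round(uv*16).astype(np.int32)),1,shift=4)
            e+=(q!=m).sum()/m.sum()
        return e/len(obs)
    best=None
    for dy in(-.3,0,.3):
        p=np.array(p0,float)+[0,0,dy]
        for _ in range(2):
            r=minimize(cost,p,method="Nelder-Mead",options=dict(initial_simplex=[p,p+[8,0,0],p+[0,8,0],p+[0,0,.15]],xatol=.02,fatol=1e-5)); p=r.x
        if best is None or r.fun<best.fun: best=r
    return best.x,best.fun
DIM=dict(long_base=(116,74,6),short_base=(74,74,6),long_block=(92,50,40),short_block=(50,50,40),rack=(112,70,34),cover=(92,50,34))
E
cat > m.py <<'E'
from vis import *
imgs={n:cv2.imread(f"pics/{n}0.png") for n in("scene","top")}
px=dict(long_base=(396,377),short_base=(605,320),long_block=(317,268),short_block=(461,281),rack=(232,412),cover=(155,322),tip_box=(530,422),reagent=(382,184))
yaw=dict(long_base=.35,short_base=-.1,long_block=.05,short_block=-.1,rack=-.2,cover=.05)
out={}
for k,u in px.items():
    d=DIM.get(k,(0,0,52)); p=unproj("top",np.array(u)*.64,d[2])
    if k not in DIM: print(k,p); continue
    for s in(["top"],["scene"],["top","scene"]):
        x,e=fit({n:imgs[n] for n in s},d,(p[0],p[1],yaw[k]),k=="rack"); print(k,s,x.round(2),round(e,3))
    out[k]=x.tolist()
import json; json.dump(out,open("poses.json","w"))
vs=[]
for n in imgs:
    im=cv2.resize(imgs[n],None,fx=3,fy=3,interpolation=cv2.INTER_CUBIC)
    for k in out: 
        uv=(proj(n,box(out[k],DIM[k]))+.5)*3-.5
        for f in(uv[:4],uv[4:]): cv2.polylines(im,[np.round(f).astype(int)],True,(0,0,255) if f is uv else (0,255,0),1)
    vs.append(im)
cv2.imwrite("pics/f1.png",vs[1][430:900,220:1020+220])
cv2.imwrite("pics/f2.png",vs[0][330:930,430:1230])
a=cv2.imread("pics/f1.png"); cv2.imwrite("pics/f1.png",cv2.resize(a,(800,int(a.shape[0]*800/a.shape[1]))))
E
python3 m.py
```

```text
long_base ['top'] [ 4.8066e+02 -1.2890e+01  3.9000e-01] 0.091
long_base ['scene'] [ 4.7907e+02 -1.3930e+01  3.5000e-01] 0.088
long_base ['top', 'scene'] [ 4.7897e+02 -1.3310e+01  3.7000e-01] 0.09
short_base ['top'] [ 5.7691e+02 -3.5242e+02 -2.6000e-01] 0.067Traceback (most recent call last):
  File "m.py", line 10, in <module>
    x,e=fit({n:imgs[n] for n in s},d,(p[0],p[1],yaw[k]),k=="rack"); print(k,s,x.round(2),round(e,3))
        ~~~^^^^^^^^^^^^^^^^^^^^^^^^^^^^^^^^^^^^^^^^^^^^^^^^^^^^^^^
  File "vis.py", line 42, in fit
    r=minimize(cost,p,method="Nelder-Mead",options=dict(initial_simplex=[p,p+[8,0,0],p+[0,8,0],p+[0,0,.15]],xatol=.02,fatol=1e-5)); p=r.x
    res = _minimize_neldermead(fun, x0, args, callback, bounds=bounds,
                               **options)
    fxr = func(xr)
    fx = function(np.copy(x), *(wrapper_args + args))
  File "vis.py", line 34, in cost
    uv=((proj(n,box(p,dims,z0))-o+.5)*S-.5)
         ~~~~^^^^^^^^^^^^^^^^^^
  File "vis.py", line 5, in proj
    c=viewer.camera_params(n); T=c["pose"]
ValueError: time passes only in moves, steps and waits
```

```bash
python3 - <<'E'
s=open("vis.py").read()
s=s.replace("def proj(","CP={n:viewer.camera_params(n) for n in('scene','top')}\ndef proj(",1).replace("c=viewer.camera_params(n);","c=CP[n];")
s=s.replace("t=40 if blue else thr","b=np.median(np.r_[g[:8].ravel(),g[-8:].ravel()]); t=40 if blue else b+.35*(np.percentile(g,98)-b)")
open("vis.py","w").write(s)
E
python3 m.py
```

```text
long_base ['top'] [ 4.7997e+02 -1.3450e+01  3.7000e-01] 0.065
long_base ['scene'] [ 4.7793e+02 -1.4620e+01  3.8000e-01] 0.027
long_base ['top', 'scene'] [ 4.7865e+02 -1.4610e+01  3.8000e-01] 0.05
short_base ['top'] [ 5.7712e+02 -3.5226e+02 -2.6000e-01] 0.036
short_base ['scene'] [ 5.7572e+02 -3.5398e+02 -2.5000e-01] 0.042
short_base ['top', 'scene'] [ 5.7629e+02 -3.5272e+02 -2.5000e-01] 0.05
long_block ['top'] [6.4881e+02 1.1618e+02 1.3000e-01] 0.048
long_block ['scene'] [6.4477e+02 1.1130e+02 1.6000e-01] 0.076
long_block ['top', 'scene'] [6.4874e+02 1.1424e+02 1.5000e-01] 0.117
short_block ['top'] [ 6.3494e+02 -1.1600e+02 -1.7000e-01] 0.038
short_block ['scene'] [ 6.2993e+02 -1.1796e+02 -1.9000e-01] 0.034
short_block ['top', 'scene'] [ 6.3436e+02 -1.1626e+02 -1.7000e-01] 0.102
rack ['top'] [ 4.2114e+02  2.4457e+02 -2.4000e-01] 0.033
rack ['scene'] [439.79 261.9   -0.54] 0.347
rack ['top', 'scene'] [ 4.2111e+02  2.4460e+02 -2.4000e-01] 0.21
cover ['top'] [5.6074e+02 3.7272e+02 1.5000e-01] 0.08
cover ['scene'] [5.5746e+02 3.6579e+02 1.2000e-01] 0.04
cover ['top', 'scene'] [5.5968e+02 3.6932e+02 1.2000e-01] 0.135
tip_box [ 412.94633092 -221.64985049   52.        ]
reagent [782.23475319  12.10670747  52.        ]
```

View pics/f1.png

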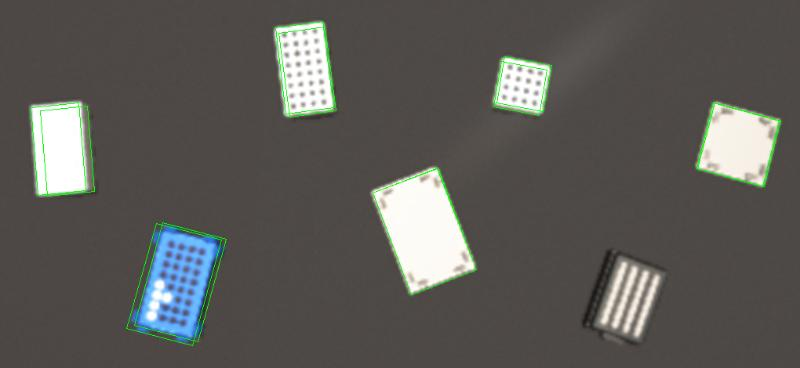

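View pics/f2.png

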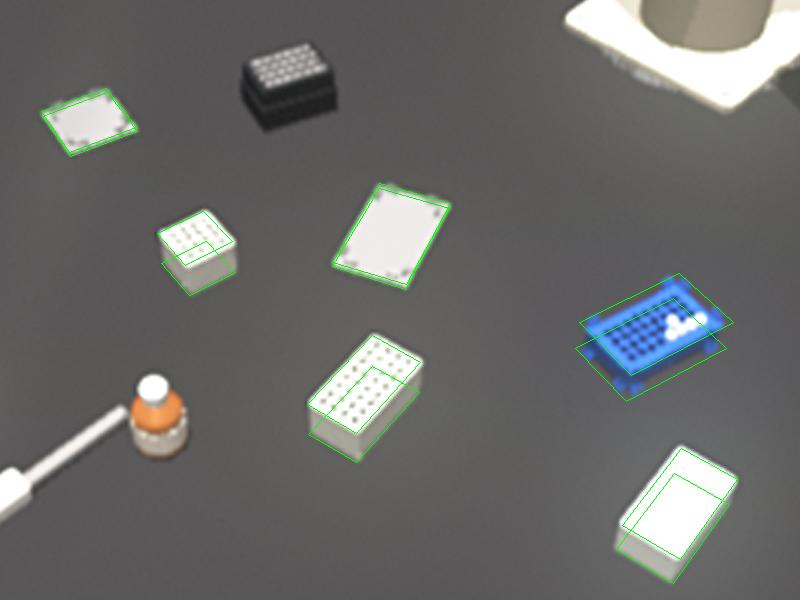

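```bash
python3 - <<'E'
s=open("vis.py").read()
s=s.replace("roi[...,0]-60 if blue","roi[...,0]-roi[...,2] if blue").replace("b+.35*(np","b+frac*(np").replace("thr=110","frac=.35")
open("vis.py","w").write(s)
s=open("m.py").read()
a=s.index("    for s in("); b=s.index("    out[k]")
s=s[:a]+'''    q0=(p[0],p[1],yaw[k])
    r=[]
    if k=="rack": r=[fit({n:imgs[n]},d,q0,True) for n in imgs]
    else:
        r=[fit({"scene":imgs["scene"]},d,q0,frac=.22),fit({"top":imgs["top"]},(d[0],d[1],0),q0,z0=d[2],frac=.6)]
    print(k,[(x.round(3).tolist(),round(e,3)) for x,e in r]); x=(r[0][0]+r[1][0])/2
'''+s[b:]
open("m.py","w").write(s)
E
python3 m.py
```

```text
long_base [([478.639, -13.805, 0.378], np.float64(0.058)), ([479.834, -13.209, 0.38], np.float64(0.029))]
short_base [([576.069, -353.518, -0.253], np.float64(0.086)), ([576.918, -351.401, -0.257], np.float64(0.016))]
long_block [([645.397, 112.304, 0.151], np.float64(0.046)), ([647.35, 114.807, 0.142], np.float64(0.063))]
short_block [([630.404, -117.37, -0.14], np.float64(0.06)), ([633.189, -114.072, -0.167], np.float64(0.068))]
rack [([420.296, 242.473, -0.211], np.float64(0.051)), ([421.193, 244.045, -0.233], np.float64(0.028))]
cover [([559.328, 367.254, 0.088], np.float64(0.077)), ([560.676, 368.459, 0.108], np.float64(0.076))]
tip_box [ 412.94633092 -221.64985049   52.        ]
reagent [782.23475319  12.10670747  52.        ]
```

```bash
cat > arm.py <<'E'
import numpy as np, json
from scipy.spatial.transform import Rotation as R
from station import env,set_gripper
P=json.load(open("poses.json"))
ZH=260
def st(): return env.read_state()
def quat(yaw):
    c,s=np.cos(yaw),np.sin(yaw)
    return R.from_matrix(np.array([[c,s,0],[s,-c,0],[0,0,-1]])).as_quat()
def best(xy,z,yaws):
    q0=st()["qpos"]; o=[]
    for y in yaws:
        q=env.ik([*xy,z],quat(y))
        if q is not None and abs(q[5])<2.4: o.append((np.abs(np.asarray(q)-q0).max(),y))
    return min(o)[1]
def go(xy,z,yaw):  # rise to transit height, then across
    p=st()["tool_pos"]
    if p[2]<ZH-5: env.move_l([p[0],p[1],ZH],rate=150)
    env.reach([*xy,ZH],quat(yaw))
    if z<ZH: env.move_l([*xy,z],quat(yaw),rate=120)
def pick(name,tip,step=np.pi):
    x,y,a=P[name]; yaw=best((x,y),ZH,[a+k*step for k in range(-4,5)])
    set_gripper(88); go((x,y),80+tip+45,yaw)
    hit=env.move_l([x,y,80+tip],quat(yaw),rate=60,f_stop=15)
    set_gripper(0); s=st()
    print(name,"hit",hit,"width",round(s["width"],2),"grip",round(s["grip_force"],1),"tcp",s["tool_pos"].round(1),"t",round(s["time_s"],1))
    gz=s["tool_pos"][2]
    env.move_l([x,y,ZH],quat(yaw),rate=120)
    s=st(); print("lifted width",round(s["width"],2),"F",s["force"].round(1))
    return gz
def place(base,gz,h,step=np.pi,off=(0,0)):
    x,y,a=P[base]; x+=off[0]; y+=off[1]
    yaw=best((x,y),ZH,[a+k*step for k in range(-4,5)])
    go((x,y),gz+h+18,yaw); env.hold(.2)
    hit=env.move_l([x,y,gz+h-3],quat(yaw),rate=20,f_stop=8)
    s=st(); print("place",base,"hit",hit,"z err",(s["tool_pos"][2]-gz-h).round(2),"xy err",(s["tool_pos"][:2]-[x,y]).round(2),"F",s["force"].round(1))
    return yaw
def release():
    set_gripper(88); env.hold(.2); p=st()["tool_pos"]
    env.move_l([p[0],p[1],ZH],rate=120); print("t",round(st()["time_s"],1))
E
python3 - <<'E'
from arm import *
gz=pick("long_block",8)
place("long_base",gz,6)
import cv2; from station import viewer
for n in("scene","top"): cv2.imwrite(f"pics/{n}1.png",viewer.camera(n))
a=cv2.imread("pics/scene1.png")[80:230,180:380]; cv2.imwrite("pics/c1.png",cv2.resize(a,(800,600),interpolation=cv2.INTER_CUBIC))
E
```

```text
long_block hit False width 49.64 grip 30.0 tcp [646.5 113.4  88.1] t 5.5
lifted width 50.11 F [-0.8  0.4 -4.3]
place long_base hit True z err -0.14 xy err [-0.09  0.01] F [-0.5  0.6  4. ]
```

View pics/c1.png

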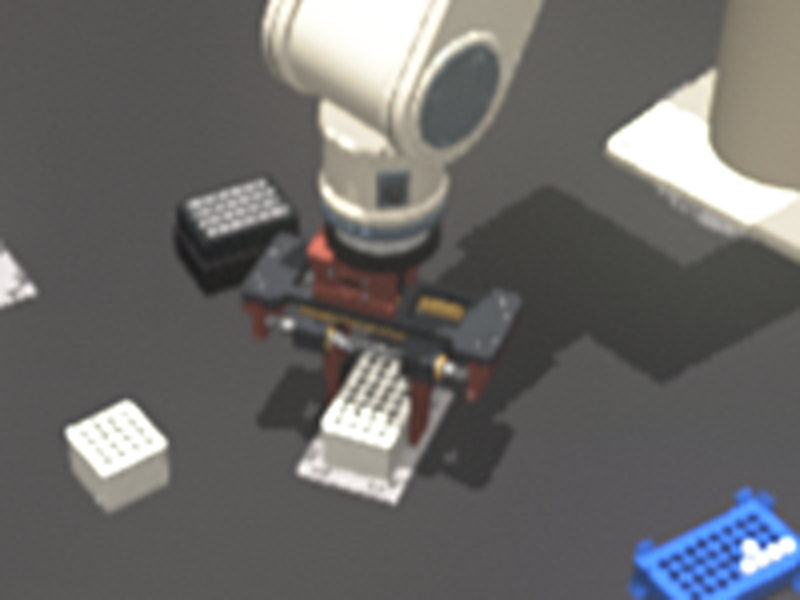

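The block is down on the long base (crop px ~365,430), contact at the expected height and aligned. Release and do the short block.

```bash
python3 - <<'E'
from arm import *
release()
gz=pick("short_block",8,np.pi/2)
place("short_base",gz,6,np.pi/2)
release()
import cv2; from station import viewer
go((P["rack"][0],P["rack"][1]),ZH,P["rack"][2])
im={n:viewer.camera(n) for n in("scene","top")}
for n in im: cv2.imwrite(f"pics/{n}2.png",im[n])
f=lambda a:cv2.resize(a,(400,300),interpolation=cv2.INTER_CUBIC)
s,t=im["scene"],im["top"]
cv2.imwrite("pics/c2.png",np.vstack([np.hstack([f(s[150:225,230:330]),f(s[120:180,135:215])]),np.hstack([f(t[205:280,200:300]),f(t[175:235,345:425])])]))
E
```

```text
t 12.9
short_block hit False width 50.25 grip 29.8 tcp [ 631.9 -115.8   88.1] t 16.7
lifted width 49.78 F [-0.6 -0.1 -0.9]
place short_base hit True z err -0.05 xy err [-0.14  0.1 ] F [-0.3 -0.2  3.8]
t 24.1
```

View pics/c2.png

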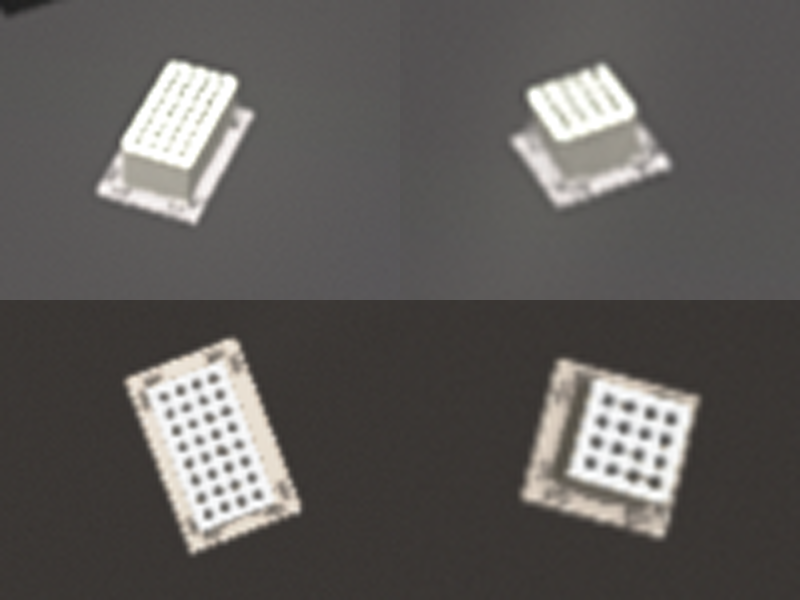

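Both blocks are level and inside their ears (long block at crop 215,440; short at 630,440). Rack next.

```bash
python3 - <<'E'
from arm import *
gz=pick("rack",4)
place("long_base",gz,38)
import cv2; from station import viewer
im={n:viewer.camera(n) for n in("scene","top")}
for n in im: cv2.imwrite(f"pics/{n}3.png",im[n])
f=lambda a:cv2.resize(a,(400,300),interpolation=cv2.INTER_CUBIC)
s,t=im["scene"],im["top"]
cv2.imwrite("pics/c3.png",np.hstack([f(s[135:225,220:340]),f(t[195:285,190:310])]))
E
```

```text
rack hit False width 57.83 grip 30.0 tcp [420.7 243.2  84.1] t 30.9
lifted width 57.91 F [-0.6 -0.2 -1.6]
place long_base hit True z err 0.09 xy err [-0.08 -0.  ] F [-1.3  0.7  4.2]
```

View pics/c3.png

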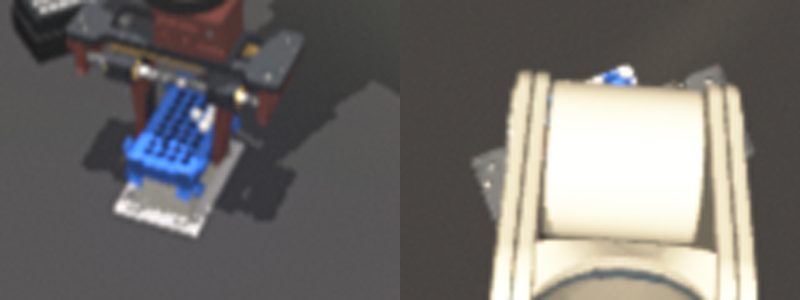

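The rack touched at exactly its seated height (0.1 mm) and its feet wrap the block (left crop 160,185). Release, then fetch the cover. Its height on the rack is 38+26 = 64.

```bash
python3 - <<'E'
from arm import *
release()
gz=pick("cover",6)
import cv2; from station import viewer
im={n:viewer.camera(n) for n in("scene","top")}
for n in im: cv2.imwrite(f"pics/{n}4.png",im[n])
f=lambda a:cv2.resize(a,(400,300),interpolation=cv2.INTER_CUBIC)
s,t=im["scene"],im["top"]
cv2.imwrite("pics/c4.png",np.hstack([f(s[135:225,220:340]),f(t[195:285,190:310])]))
place("long_base",gz,64)
E
```

```text
t 38.0
cover hit False width 49.45 grip 30.0 tcp [560.  367.8  86.1] t 42.5
lifted width 50.0 F [-0.1  0.3 -2. ]
place long_base hit True z err -0.13 xy err [-0.1   0.01] F [-0.4 -0.3  5.3]
```

View pics/c4.png

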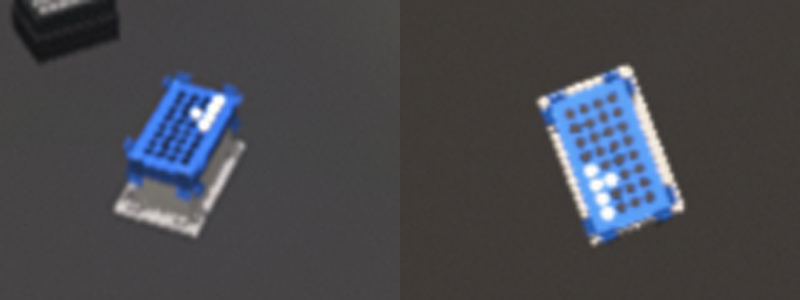

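The rack sits square on the block, and the cover touched down at its seated height. Release and check.

```bash
python3 - <<'E'
from arm import *
release()
go((450,250),ZH,0)
import cv2; from station import viewer
im={n:viewer.camera(n) for n in("scene","top")}
f=lambda a:cv2.resize(a,(400,300),interpolation=cv2.INTER_CUBIC)
s,t=im["scene"],im["top"]
cv2.imwrite("pics/c5.png",np.vstack([np.hstack([f(s[125:215,220:340]),f(s[120:180,135:215])]),np.hstack([f(t[195:285,190:310]),f(t)])]))
E
```

```text
t 49.6
```

View pics/c5.png

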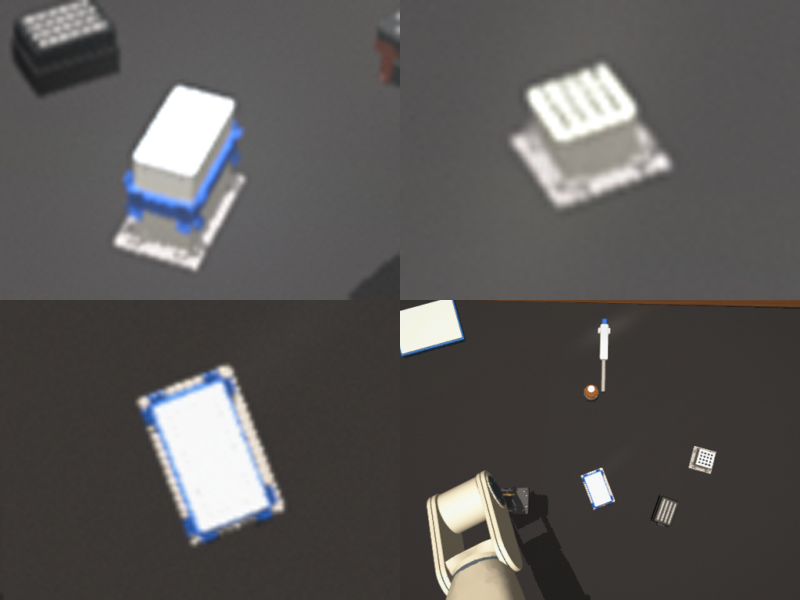

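The stack is square and level (cover at crop 185,130), the short block is seated, the bystanders have not moved and the arm is clear.

```bash
python3 -c "
from station import workorder; print(workorder.sign_off())"
```

```text
the job is handed in; nothing more can be done
None
```

I handed the job in after about 50 s of robot time: both blocks are in their bases, the rack is on the long block and the cover is on the rack, each touching down within 0.2 mm of its expected seated height; the sign-off returned no verdict.

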